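# Test two friction-hinge lids and mark the worn one

## Robot

A 6-joint arm with a two-finger parallel gripper is mounted at the origin on a cart in front of the work surface, level with it; the furniture and walls round the work are solid. World frame = base frame: x ahead of the robot, y to its left, z up, the work surface at z = 0. Lengths are in m, angles in rad, forces in N, time in s.
With the tool pointing down it reaches from about 0.3 to 0.95 m from the base axis. Payload 3.1 kg.
Tool frame: the origin (TCP) lies between the finger pads; the fingertips stand r.tips_ahead ahead of it and the grasp point (between the pads) lies 6 mm ahead of it (r.tips_ahead is the distance from the TCP to the fingertips, in m); z points along the fingers, y is the line along which they close (so a half turn about z gives the same grasp; the last joint's range is limited). The gripper opens to 85 mm and grips with 20 to 120 N. Pads are 22 mm wide; open, the fingers measure 114 mm over their backs; the gripper's body (76 mm by 85 mm) begins 54 mm behind the grasp point. The pads swing forward as they close: fully open they stand 13 mm farther back than shut.
Start: joints at [-1.311, 0.308, 1.634, -0, 1.2, -0.07], TCP at [0.202, -0.591, 0.256] pointing down, gripper open.
Joint ranges: [-3.06, 3.06], [-0.79, 1.96], [0.05, 2.63], [-1.19, 4.34], [0.05, 2.64], [-2.94, 2.94]. Speed limits (rad/s): [2.79, 2.79, 3.14, 3.14, 3.14, 3.14].

## Interface

Orientations are given as [roll, pitch, yaw] about the fixed x, y, z axes, in that order (R = Rz(yaw) Ry(pitch) Rx(roll)).
In Python, from rig import r, eyes, job, models gives the robot as it stands.
- The arm moves only by the tool step_arm, never from a script. Its argument "steps" is a list that holds one entry, the list of rows, each a list of 7 numbers: the shift along the tool's x, y, z in cm, then the turn, a rotation vector about the tool's x, y, z in rad, then the finger opening in cm, from 0 to 8.54. In form: [[[x, y, z, ax, ay, az, hand], ...]]. A call has 1 to 5 rows; each row is the pose to reach, as a shift and turn from the pose commanded when the call began, along the tool's axes at that moment; what a row does not reach only later rows make up. A row lasts 1/10 s, in which the tool goes at most 50 mm and 8.59 degrees, less where a joint would pass 70% of its speed; a pose out of reach is approached as far as the arm can. A call with a gripper value outside its range is refused whole. The fingers move at their own pace and stop on an object; "grip_force" is the grip in N (left out, the last holds). Time passes only in rows, so rows that repeat a pose let the fingers close. It gives the time, the measured TCP pose, the force, the opening and the grip force at its end, in the units of the state.
- r.get_obs(): the state, without advancing time (a new reading comes with each control period).
- eyes.read_camera(name): name is "side" or "top" or "wrist"; returns the picture (420x560x3 uint8, red, green, blue); there is no depth.
- eyes.get_calibration(name): a dict with "K" (3x3 intrinsics, pixels), "world_to_cam" (4x4, takes a point from world to camera coordinates); the wrist camera has in their place "mount" (4x4, takes a point from camera to tool coordinates, whose origin is the TCP and whose axes are the flange's). Camera axes: x right, y down, z forward; pixel columns grow to the right and rows downward; lengths in m; the calibration is good to about 2 mm. A picture is of the moment at which its call begins: read the wrist's pose just before it. get_calibration takes no time and is no camera call.
- job.finish_job(): hands the job in; it is judged then, once.
Trained networks look in the newest picture that a camera, given by its name, has taken for a name from the list of things; names that differ only in an ending like _2 or _b are one class to them, and where a whole thing is asked for, a point or a joint stands for the part that bears it (a point fixed in the world has none). Each returns a list of dicts, best first, with "p" (0 to 1); they miss things now and then, are a little off and sometimes report something else, mostly with a low value. They report only what shows in the picture. A call takes as long as a camera call. They do not tell look-alikes from the thing itself.
- models.spot_in(camera, thing): "uv" ([column, row] in pixels, amid what is visible of it).
- models.masks_of(camera, thing): "pixels" (420x560 bool, what is visible of it) and "uv" ([column, row] in pixels, amid what is visible of it).
- models.mark_of(camera, thing): "uv" ([column, row] in pixels: a listed point, or the origin of a listed thing).
The state is a dict: "time_s": time; "joint_pos": joint angles; "joint_vel": joint speeds; "joint_efforts": joint torques, N m; "tcp_pos": TCP position; "tool_rot": TCP orientation; "ft_force": force on the tool from outside, world axes, zero at the start; "wrist_torque": the same for the moment, N m; "grip_width": opening from 0.0 (shut) to 1.0 (fully open); "grip_force": force on a finger pad.
Only numpy, scipy, OpenCV 4.12 (cv2) and the standard library are available. Lean on these libraries where they do the work, as an engineer would, in place of code of your own. Each camera call takes 0.05 s, during which the arm holds its last target. There are 200 camera calls.

## Task

One of the two yellow cases has a worn lid hinge. Lift each lid by its bar to about halfway (45 degrees) and let go there: leave the lid that holds standing half open by itself, let the other one drop shut, and then lay the roll of black tape flat on top of the shut lid of that worn case to mark it for repair. Do not knock over the spray can or shift the pliers.

Things in the scene. Friction and masses are not known exactly. Their poses are not given: they have to be found in the camera images.
- case_1: Yellow flat metal parts case with black corners, 135 mm deep (x), 100 mm wide (y), 56 mm high with its lid shut, fixed to the shelf; origin under its middle on the shelf, front faces its -x (towards the robot), x points to the hinge side. The lid is hinged along the top of the far (+x) edge: hinge line 67.5 mm behind the middle, 50 mm up. No latch. The two cases look the same
- lid_1 (a joint): Lid angle of case_1: 0 rad = shut, grows as its front edge rises (45 degrees is 0.79; stop at 1.6). Lid 0.18 to 0.33 kg; lifting takes at most 6 N at the bar. One of the two lids stays by friction wherever it is left; the other has a worn hinge and falls shut in about half a second when let go. Which is worn cannot be seen, nor told by the number
- lid_1_bar (a point): Middle of the black pull bar on the lid of case_1: round, 10 mm thick, straight for 52 mm along the case's y, over the lid's front edge, 30 mm above the lid's top; 86 mm above the shelf while shut. 131 mm in front of the hinge line and 36 mm above it while shut; moves with the lid. Pinch it from above, a finger in front and one behind; it can turn in the grip as the lid swings
- lid_1_top (a point): Middle of the flat top face of the lid of case_1 (face 135 mm along x, 100 mm along y); while shut it is 56 mm above the shelf, its axes are the case's, z out of the lid
- case_2: Yellow flat metal parts case with black corners, 135 mm deep (x), 100 mm wide (y), 56 mm high with its lid shut, fixed to the shelf; origin under its middle on the shelf, front faces its -x (towards the robot), x points to the hinge side. The lid is hinged along the top of the far (+x) edge: hinge line 67.5 mm behind the middle, 50 mm up. No latch. The two cases look the same
- lid_2 (a joint): Lid angle of case_2: 0 rad = shut, grows as its front edge rises (45 degrees is 0.79; stop at 1.6). Lid 0.18 to 0.33 kg; lifting takes at most 6 N at the bar. One of the two lids stays by friction wherever it is left; the other has a worn hinge and falls shut in about half a second when let go. Which is worn cannot be seen, nor told by the number
- lid_2_bar (a point): Middle of the black pull bar on the lid of case_2: round, 10 mm thick, straight for 52 mm along the case's y, over the lid's front edge, 30 mm above the lid's top; 86 mm above the shelf while shut. 131 mm in front of the hinge line and 36 mm above it while shut; moves with the lid. Pinch it from above, a finger in front and one behind; it can turn in the grip as the lid swings
- lid_2_top (a point): Middle of the flat top face of the lid of case_2 (face 135 mm along x, 100 mm along y); while shut it is 56 mm above the shelf, its axes are the case's, z out of the lid
- tape_1: Roll of black tape lying flat, 55 mm across and 19 mm high, about 80 g; origin at the centre of its underside, z up along the roll's axis; grasp across its outside
- aerosol_1: Bystander: upright spray can, 52 mm across, 160 mm high, loose; origin under its middle, z along the can
- pliers: Bystander: red-handled pliers lying behind the cases, 165 mm long, 13 mm thick, loose; origin under the middle
Mind the look-alikes: they are no part of the job. Of the things like the tape_1, leave any that is red; of the rest the smaller one is meant.

How it is judged:
On the way, in this order (a step that is already met when the one before it is completed fails the run):
1. a lid is lifted well open (over 29 degrees) (value of joint any of lid_1, lid_2 above 0.5 rad), for 0.1 s.
2. the lid with the worn hinge is let go while raised and drops by itself (((value of joint lid_1 above 0.2 rad and velocity of joint lid_1 below -0.4 rad/s and contact force between case_1 and the fingers below 0.05 N) or (value of joint lid_2 above 0.2 rad and velocity of joint lid_2 below -0.4 rad/s and contact force between case_2 and the fingers below 0.05 N))), for 0.04 s.
At the end, for the whole second after the job is handed in: The lid that holds stands open 29 to 63 degrees on its own; the worn lid is shut (within 3 degrees); the tape roll lies flat (within 9 degrees) and still on that shut lid, its middle inside the lid outline; the spray can stands and the pliers are within 30 mm of their start (((value of joint lid_1 between 0.5 and 1.1 rad and value of joint lid_2 below 0.05 rad and x of tape_1 in the frame of lid_2_top between -0.065 and 0.065 m and y of tape_1 in the frame of lid_2_top between -0.05 and 0.05 m and z of tape_1 in the frame of lid_2_top between -0.004 and 0.006 m) or (value of joint lid_2 between 0.5 and 1.1 rad and value of joint lid_1 below 0.05 rad and x of tape_1 in the frame of lid_1_top between -0.065 and 0.065 m and y of tape_1 in the frame of lid_1_top between -0.05 and 0.05 m and z of tape_1 in the frame of lid_1_top between -0.004 and 0.006 m)) and angle between tape_1's own z axis and vertical below 0.15 rad and linear speed of tape_1 below 0.01 m/s and angle between aerosol_1's own z axis and vertical below 0.2 rad and distance of pliers from where it was at the start of the episode below 0.03 m); the robot touches nothing.
It fails at once if the spray can is knocked over (angle between aerosol_1's own z axis and vertical above 0.5 rad).
It fails at once if the pliers are shifted by more than 30 mm (distance of pliers from where it was at the start of the episode above 0.03 m).
It also fails if it takes over 72 s, if anything falls off the work surface, if the arm or the gripper's body presses on something with over 40 N, if the wrist force passes 120 N, or if a joint passes its speed limit or range.

## Working session

There is one attempt and no reset: what is moved stays moved. The work goes in short steps, Python scripts to look and compute and a tool call to move; the robot and the scene stay as the last step left them, time stands still between calls to the robot, and variables do not carry over. Pictures are saved under pics/ and viewed, at most 11 in all, crops included, and the job is handed in when it is done.

Besides the shell and the picture viewer there is one more tool, called after "Request:" by a JSON object that holds its "op" and its "data". step_arm: Moves the arm, as the interface text tells. Its arguments: {"type":"object","properties":{"steps":{"type":"array","items":{"type":"array","items":{"type":"array","items":{"type":"number"}}}},"grip_force":{"type":"number"}},"required":["steps"]}

```bash
mkdir -p pics; ls; cat > h.py <<'E'
import numpy as np, cv2
from rig import r, eyes, job, models
from scipy.spatial.transform import Rotation as R
def ray(cam,uv,z,pose=None):
    c=eyes.get_calibration(cam); K=np.array(c["K"])
    d=np.linalg.inv(K)@[uv[0],uv[1],1]
    if cam=="wrist":
        p,rot=pose; M=np.array(c["mount"]); T=np.eye(4); T[:3,:3]=R.from_euler('xyz',rot).as_matrix(); T[:3,3]=p
        C=T@M
    else: C=np.linalg.inv(np.array(c["world_to_cam"]))
    o=C[:3,3]; d=C[:3,:3]@d
    return o+d*(z-o[2])/d[2]
def proj(cam,P):
    c=eyes.get_calibration(cam); p=np.array(c["world_to_cam"])@np.append(P,1); q=np.array(c["K"])@p[:3]; return q[:2]/q[2]
E
python3 - <<'E'
from h import *
ims=[]
for c in ["top","side"]:
    im=eyes.read_camera(c); cv2.imwrite(f"pics/{c}0.png",im[:,:,::-1])
    for t,z in [("lid_1_bar",.086),("tape_1",0),("case_1",0),("lid_1_top",.056),("aerosol_1",0),("pliers",0)]:
        for m in models.mark_of(c,t): print(c,t,round(m["p"],2),np.round(m["uv"]),np.round(ray(c,m["uv"],z),3))
o=r.get_obs(); print(o, r.tips_ahead)
E
```

```text
pics
top lid_1_bar 0.97 [184. 247.] [0.473 0.394 0.086]
top lid_1_bar 0.35 [237. 212.] [0.556 0.275 0.086]
top tape_1 0.73 [241. 262.] [0.447 0.27  0.   ]
top tape_1 0.6 [185. 284.] [0.389 0.403 0.   ]
top case_1 0.76 [303. 232.] [0.525 0.117 0.   ]
top case_1 0.61 [185. 226.] [0.533 0.411 0.   ]
top case_1 0.28 [224. 153.] [0.721 0.323 0.   ]
top lid_1_top 0.68 [186. 222.] [0.534 0.398 0.056]
top lid_1_top 0.49 [306. 234.] [0.512 0.112 0.056]
top lid_1_top 0.23 [305. 236.] [0.507 0.116 0.056]
top aerosol_1 0.96 [381. 240.] [ 0.507 -0.077  0.   ]
top pliers 0.74 [222. 155.] [0.715 0.325 0.   ]
side tape_1 0.9 [329. 273.] [0.438 0.267 0.   ]
side tape_1 0.86 [272. 273.] [0.565 0.281 0.   ]
side tape_1 0.86 [351. 319.] [0.39  0.396 0.   ]
side case_1 0.96 [282. 316.] [0.527 0.406 0.   ]
side case_1 0.71 [299. 232.] [0.516 0.124 0.   ]
side case_1 0.63 [310. 190.] [ 0.502 -0.078  0.   ]
side lid_1_top 0.65 [278. 296.] [0.535 0.405 0.056]
side lid_1_top 0.31 [301. 229.] [0.509 0.186 0.056]
side lid_1_top 0.23 [305. 186.] [ 0.512 -0.008  0.056]
side aerosol_1 0.87 [307. 185.] [ 0.513 -0.108  0.   ]
side aerosol_1 0.48 [296. 214.] [0.53  0.042 0.   ]
side pliers 0.66 [202. 276.] [0.715 0.311 0.   ]
{'time_s': 0.7, 'joint_pos': array([-1.31069633e+00,  3.08026565e-01,  1.63378035e+00,  2.76718159e-05,
        1.19968680e+00, -6.97267722e-02]), 'joint_vel': array([ 4.81099084e-06, -5.76321389e-05, -3.39291278e-04, -2.90679174e-04,
       -5.29394193e-04,  3.88467259e-04]), 'joint_efforts': array([ 8.14159357e-04, -4.15128136e+01, -2.77005494e+01, -1.96405413e-04,
        6.94719147e-04, -4.36376183e-06]), 'tcp_pos': array([ 0.20239629, -0.59134718,  0.25632719]), 'tool_rot': array([ 3.14149216e+00, -1.88334971e-05,  3.29816740e-01]), 'ft_force': array([-0.85016176,  0.92438516, -1.1497957 ]), 'wrist_torque': array([-0.00436139,  0.00104648, -0.01962742]), 'grip_force': 0.0, 'grip_width': 1.0023802412757856} 0.025
```

```bash
python3 - <<'E'
import cv2,numpy as np
a=cv2.imread("pics/top0.png")[100:320,120:440]; b=cv2.imread("pics/side0.png")[120:350,170:440]
cv2.imwrite("pics/tc.png",cv2.resize(a,None,fx=2.5,fy=2.5,interpolation=3)); cv2.imwrite("pics/sc.png",cv2.resize(b,None,fx=2.5,fy=2.5,interpolation=3))
E
```

```text
(no output)
```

View pics/tc.png

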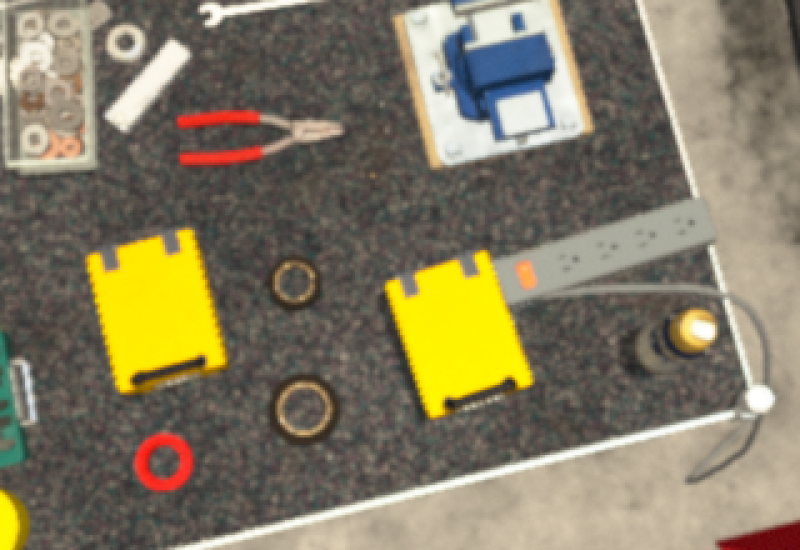

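View pics/sc.png

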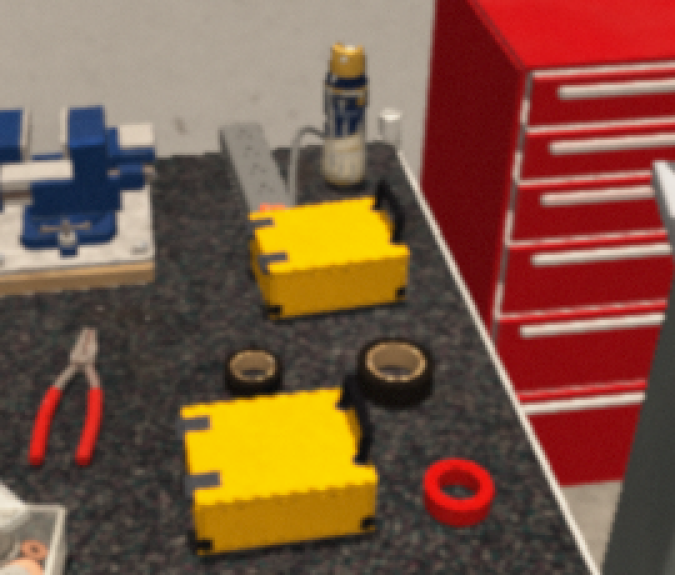

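The top crop shows the left case with its bar at about (187,249) full-image pixels, and the right case with its bar at (312,257). The can is at about (390,240) and the pliers at (222,153).

Tape candidates are the small black roll (238,213), the big black roll (242,263) and the red roll (186,285). By the description, the small black one is meant.

```bash
python3 - <<'E'
from h import *
def f(x,y): return (x/2.5+120,y/2.5+100)
for n,c in [("L",[(88,253),(192,230),(228,368),(122,391)]),("R",[(387,283),(490,252),(533,384),(429,416)])]:
    P=np.array([ray("top",f(*q),.056) for q in c]); print(n,np.round(P,3).tolist(),np.round(P.mean(0),3), "edges",np.round(np.linalg.norm(np.diff(P[[0,1,2,3,0]],axis=0),axis=1),3))
    ax=(P[0]+P[1]-P[2]-P[3]); ay=P[0]+P[3]-P[1]-P[2]; print("yaw",np.arctan2(ax[1],ax[0]),np.arctan2(-ay[0],ay[1]))
for n,c in [("L",[(133,381),(204,360)]),("R",[(446,408),(515,381)])]:
    P=np.array([ray("top",f(*q),.086) for q in c]); print(n,np.round(P,3).tolist(),np.round(P.mean(0),3))
for q in [(295,283),(304,408),(164,462)]: print(ray("top",f(*q),.014))
c=np.linalg.inv(np.array(eyes.get_calibration("top")["world_to_cam"]));print(c[:3,3])
eyes.read_camera("top")
for t in ["case_1","tape_1"]:
  for m in models.masks_of("top",t):
    p=m["pixels"].astype(np.uint8); print(t,m["p"],np.round(m["uv"]),p.sum(),cv2.minAreaRect(cv2.findNonZero(p)))
E
```

```text
L [[0.582, 0.474, 0.056], [0.607, 0.376, 0.056], [0.476, 0.336, 0.056], [0.452, 0.434, 0.056]] [0.529 0.405 0.056] edges [0.101 0.138 0.101 0.137]
yaw 0.29782498474103186 0.24293275185766808
R [[0.56, 0.188, 0.056], [0.593, 0.09, 0.056], [0.467, 0.048, 0.056], [0.435, 0.146, 0.056]] [0.514 0.118 0.056] edges [0.103 0.132 0.103 0.132]
yaw 0.3240229565047712 0.31914564126804135
L [[0.459, 0.418, 0.086], [0.48, 0.355, 0.086]] [0.469 0.386 0.086]
R [[0.441, 0.131, 0.086], [0.467, 0.068, 0.086]] [0.454 0.1   0.086]
[0.56477259 0.27920642 0.014     ]
[0.44229517 0.26605819 0.014     ]
[0.38763255 0.39867288 0.014     ]
[0.36767446 0.18283604 1.26067277]
case_1 0.9 [187. 223.] 2794 ((182.26470947265625, 223.55882263183594), (62.3316535949707, 46.80937194824219), 75.96376037597656)
case_1 0.79 [307. 230.] 2497 ((302.29302978515625, 233.41799926757812), (60.61581039428711, 43.655948638916016), 70.42687225341797)
case_1 0.7 [385. 236.] 611 ((389.2036437988281, 235.22940063476562), (22.25670051574707, 33.24146270751953), 68.96248626708984)
tape_1 0.73 [235. 254.] 426 ((241.25001525878906, 263.75), (28.284271240234375, 27.577163696289062), 45.0)
tape_1 0.72 [181. 288.] 268 ((185.00001525878906, 285.0000305175781), (21.21320343017578, 22.62741470336914), 45.0)
tape_1 0.52 [241. 220.] 292 ((237.5, 213.0), (22.0, 21.0), 90.0)
```

```bash
cat >> h.py <<'E'
def delta(p,rot=None,yaw=None,tilt=0.,yc=None):
    """shift (cm) and rotvec in tool axes to reach TCP p, tool down at yaw, tilted by `tilt` about case y (top leans to +x)."""
    o=r.get_obs(); A=R.from_euler('xyz',o["tool_rot"])
    B=R.from_euler('z',yaw-np.pi/2)*R.from_euler('y',tilt)*R.from_euler('z',np.pi/2)*R.from_euler('x',np.pi)
    s=A.inv().apply(np.array(p)-o["tcp_pos"])*100; v=(A.inv()*B).as_rotvec()
    print("delta",np.round(s,2).tolist(),np.round(v,3).tolist(),"at",np.round(o["tcp_pos"],4),"t",round(o["time_s"],2),"w",round(o["grip_width"],3),"F",np.round(o["ft_force"],1))
E
python3 - <<'E'
from h import *
delta([.44,.095,.25],yaw=1.89)
E
```

```text
delta [44.71, -57.24, 0.63] [0.0, 0.0, -1.56] at [ 0.2024 -0.5913  0.2563] t 0.85 w 1.001 F [-0.1  0.2 -1.1]
```

Request:
{"op": "step_arm", "data": {"steps": [[[44.7,-57.2,0.6,0,0,-1.56,8.5],[44.7,-57.2,0.6,0,0,-1.56,8.5],[44.7,-57.2,0.6,0,0,-1.56,8.5],[44.7,-57.2,0.6,0,0,-1.56,8.5],[44.7,-57.2,0.6,0,0,-1.56,8.5]]]}}

```text
time_s: 1.35
tcp_pos: [0.2845, -0.3534, 0.2543]
tool_rot: [3.141, 0.0, 1.085]
ft_force: [1.7, -0.4, 1.3]
grip_width: 0.996
grip_force: 0.0
```

```bash
python3 - <<'E'
from h import *
delta([.44,.095,.25],yaw=1.89)
E
```

```text
delta [46.91, -7.18, 0.43] [0.001, 0.0, -0.805] at [ 0.2845 -0.3534  0.2543] t 1.35 w 0.996 F [ 1.7 -0.4  1.3]
```

Request:
{"op": "step_arm", "data": {"steps": [[[46.9,-7.2,0.4,0,0,-0.8,8.5],[46.9,-7.2,0.4,0,0,-0.8,8.5],[46.9,-7.2,0.4,0,0,-0.8,8.5],[46.9,-7.2,0.4,0,0,-0.8,8.5],[46.9,-7.2,0.4,0,0,-0.8,8.5]]]}}

```text
time_s: 1.85
tcp_pos: [0.3677, -0.1175, 0.2526]
tool_rot: [3.14, 0.001, 1.835]
ft_force: [0.8, 0.1, 0.1]
grip_width: 0.992
grip_force: 0.0
```

```bash
python3 - <<'E'
from h import *
delta([.44,.095,.25],yaw=1.89)
E
```

```text
delta [18.62, 12.54, 0.26] [0.002, 0.001, -0.055] at [ 0.3677 -0.1175  0.2526] t 1.85 w 0.992 F [0.8 0.1 0.1]
```

Request:
{"op": "step_arm", "data": {"steps": [[[18.6,12.5,0.3,0,0,-0.055,8.5],[18.6,12.5,0.3,0,0,-0.055,8.5],[18.6,12.5,0.3,0,0,-0.055,8.5],[18.6,12.5,0.3,0,0,-0.055,8.5],[18.6,12.5,0.3,0,0,-0.055,8.5]]]}}

```text
time_s: 2.35
tcp_pos: [0.4414, 0.096, 0.2496]
tool_rot: [3.139, -0.001, 1.888]
ft_force: [-0.4, -1.4, -0.5]
grip_width: 0.996
grip_force: 0.0
```

```bash
python3 - <<'E'
from h import *
delta([.454,.099,.092],yaw=1.89)
o=r.get_obs(); pose=(o["tcp_pos"],o["tool_rot"])
im=eyes.read_camera("wrist"); cv2.imwrite("pics/w1.png",im[:,:,::-1])
for t,z in [("lid_1_bar",.086),("tape_1",0),("lid_1_top",.056)]:
    for m in models.mark_of("wrist",t): print(t,round(m["p"],2),np.round(m["uv"]),np.round(ray("wrist",m["uv"],z,pose),3))
E
```

```text
delta [-0.12, 1.26, 15.76] [0.002, -0.001, -0.002] at [0.4414 0.096  0.2496] t 2.35 w 0.996 F [-0.4 -1.4 -0.5]
tape_1 0.62 [466.  42.] [0.564 0.277 0.   ]
```

View pics/w1.png

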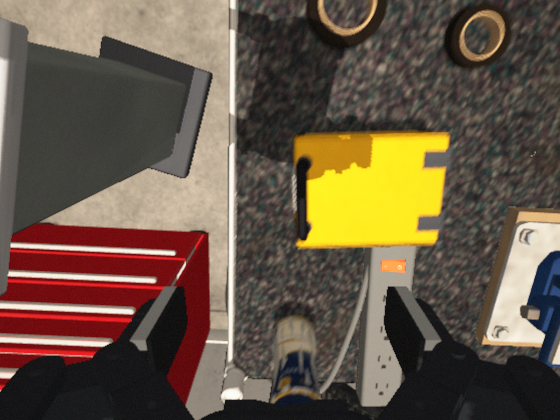

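The wrist view shows the bar running from (305,165) to (302,232), with the small black roll at (479,38) and the larger one at (345,15). That agrees with the earlier choice of roll.

```bash
python3 - <<'E'
from h import *
o=r.get_obs(); pose=(o["tcp_pos"],o["tool_rot"])
P=[ray("wrist",q,.086,pose) for q in [(305,165),(302,232)]]; print(P,(P[0]+P[1])/2); d=P[0]-P[1]; print(np.arctan2(-d[0],d[1]))
print(ray("wrist",(479,37),.014,pose))
C=[ray("wrist",q,.056,pose) for q in [(450,132),(437,246)]]; d=C[0]-C[1]; print(C,np.arctan2(-d[0],d[1]))
im=cv2.imread("pics/w1.png")[0:110,290:540]; cv2.imwrite("pics/wt.png",cv2.resize(im,None,fx=3,fy=3,interpolation=3))
E
```

```text
[array([0.44638251, 0.12832119, 0.086     ]), array([0.4628334 , 0.07305631, 0.086     ])] [0.45460795 0.10068875 0.086     ]
0.28932111574629304
[0.56570541 0.27600542 0.014     ]
[array([0.55933499, 0.18968473, 0.056     ]), array([0.59598495, 0.08923893, 0.056     ])] 0.349862744649167
```

View pics/wt.png

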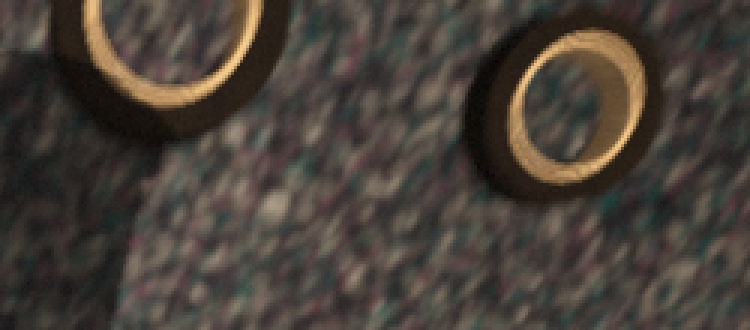

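The crop shows the small black roll with its tan core, so the choice holds. Next I go down onto the right-hand bar.

Request:
{"op": "step_arm", "data": {"steps": [[[0,1.3,5,0,0,0,7],[0,1.3,10,0,0,0,7],[0,1.3,14,0,0,0,7],[0,1.3,15.7,0,0,0,7],[0,1.3,15.7,0,0,0,4]]]}}

```text
time_s: 3.05
tcp_pos: [0.4494, 0.0945, 0.0892]
tool_rot: [-3.134, -0.001, 1.883]
ft_force: [-0.3, -0.5, 0.5]
grip_width: 0.666
grip_force: 0.0
```

Request:
{"op": "step_arm", "data": {"steps": [[[0,0,0,0,0,0,0],[0,0,0,0,0,0,0],[0,0,0,0,0,0,0],[0,0,0,0,0,0,0],[0,0,0,0,0,0,0]]], "grip_force": 30}}

```text
time_s: 3.55
tcp_pos: [0.4547, 0.0965, 0.0939]
tool_rot: [3.138, 0.002, 1.886]
ft_force: [0.6, -1.6, 6.5]
grip_width: 0.107
grip_force: 29.5
```

```bash
cat >> h.py <<'E'
def arc(n=5,th=.79,ratio=.7,yaw=.32,th0=0):
    """rows (tool axes) for the lid swing th0->th, tool tilt = ratio*theta"""
    o=r.get_obs(); A=R.from_euler('xyz',o["tool_rot"]); Z=R.from_euler('z',yaw)
    b=lambda t: np.array([-.131*np.cos(t)+.036*np.sin(t),0,.131*np.sin(t)+.036*np.cos(t)])
    g=.006*R.from_euler('xyz',o["tool_rot"]).apply([0,0,1])
    for k in range(1,n+1):
        t=th0+(th-th0)*k/n; Q=Z*R.from_euler('y',ratio*(t-th0))*Z.inv()
        s=A.inv().apply(Z.apply(b(t)-b(th0))+g-Q.apply(g))*100
        print(round(t,3),np.round(s,2).tolist(),np.round((A.inv()*Q*A).as_rotvec(),3).tolist())
E
python3 - <<'E'
from h import *
o=r.get_obs();print(o["tcp_pos"],o["tool_rot"],o["grip_width"],o["grip_force"],o["ft_force"])
arc(10)
E
```

```text
[0.45465428 0.09647786 0.09385883] [3.13780781e+00 1.56501003e-03 1.88608467e+00] 0.1072932264434057 29.461791515350342 [ 0.58246357 -1.55660565  6.47732126]
0.079 [0.0, 0.36, -1.02] [0.055, -0.0, -0.0]
0.158 [0.0, 0.8, -2.01] [0.111, -0.001, -0.0]
0.237 [0.0, 1.32, -2.96] [0.166, -0.001, -0.0]
0.316 [0.0, 1.91, -3.87] [0.221, -0.001, -0.0]
0.395 [0.0, 2.58, -4.73] [0.276, -0.001, -0.0]
0.474 [0.01, 3.3, -5.54] [0.332, -0.002, -0.001]
0.553 [0.01, 4.09, -6.29] [0.387, -0.002, -0.001]
0.632 [0.01, 4.94, -6.97] [0.442, -0.002, -0.001]
0.711 [0.02, 5.84, -7.58] [0.498, -0.002, -0.001]
0.79 [0.02, 6.78, -8.13] [0.553, -0.003, -0.001]
```

Request:
{"op": "step_arm", "data": {"steps": [[[0,0.4,-1.0,0.055,0,0,0],[0,0.8,-2.0,0.11,0,0,0],[0,1.3,-3.0,0.165,0,0,0],[0,1.9,-3.9,0.22,0,0,0],[0,2.6,-4.7,0.275,0,0,0]]]}}

```text
time_s: 4.05
tcp_pos: [0.4777, 0.1047, 0.1393]
tool_rot: [-2.865, 0.0, 1.886]
ft_force: [0.4, -1.0, -3.7]
grip_width: 0.103
grip_force: 29.3
```

```bash
python3 - <<'E'
from h import *
o=r.get_obs();print(o["tcp_pos"],o["tool_rot"],o["grip_width"],o["grip_force"],o["ft_force"])
arc(5,.82,.7,.32,.395)
E
```

```text
[0.47769683 0.10466453 0.1393146 ] [-2.86479013e+00  1.56219427e-04  1.88580007e+00] 0.10339444187769055 29.288740754127502 [ 0.37605974 -1.02619531 -3.70553168]
0.48 [0.0, 0.52, -1.05] [0.059, -0.0, 0.0]
0.565 [0.01, 1.12, -2.05] [0.119, -0.001, 0.0]
0.65 [0.01, 1.8, -3.0] [0.178, -0.001, 0.0]
0.735 [0.02, 2.57, -3.89] [0.238, -0.001, 0.0]
0.82 [0.02, 3.41, -4.71] [0.297, -0.001, 0.0]
```

Request:
{"op": "step_arm", "data": {"steps": [[[0,0.5,-1.05,0.06,0,0,0],[0,1.1,-2.05,0.12,0,0,0],[0,1.8,-3.0,0.18,0,0,0],[0,2.6,-3.9,0.24,0,0,0],[0,3.4,-4.7,0.3,0,0,0]]]}}

```text
time_s: 4.55
tcp_pos: [0.5194, 0.1194, 0.1754]
tool_rot: [-2.56, -0.002, 1.885]
ft_force: [-3.2, 1.6, -0.9]
grip_width: 0.107
grip_force: 29.1
```

Request:
{"op": "step_arm", "data": {"steps": [[[0,0,0,0,0,0,0],[0,0,0,0,0,0,0],[0,0,0,0,0,0,0]]]}}

```text
time_s: 4.85
tcp_pos: [0.5193, 0.1194, 0.1753]
tool_rot: [-2.564, -0.002, 1.885]
ft_force: [-4.4, 2.7, 3.0]
grip_width: 0.101
grip_force: 29.9
```

```bash
python3 - <<'E'
from h import *
o=r.get_obs();print(o["tcp_pos"],o["tool_rot"],o["grip_width"],o["grip_force"],o["ft_force"])
g=o["tcp_pos"]+.006*R.from_euler('xyz',o["tool_rot"]).apply([0,0,1])
h=np.array([.4545,.100,.05])+np.array([.131*np.cos(.32),.131*np.sin(.32),0])
d=R.from_euler('z',-.32).apply(g-h); print(d,np.hypot(d[0],d[2]),"theta",np.arctan2(d[2],-d[0])-np.arctan2(36,131))
E
```

```text
[0.51930088 0.11936069 0.17532197] [-2.56353427e+00 -2.21407601e-03  1.88460835e+00] 0.10111912393603897 29.91402179002762 [-4.38593079  2.69943587  3.04018467]
[-0.06667675 -0.00197493  0.12029683] 0.13753950888611244 theta 0.7964930497449372
```

Request:
{"op": "step_arm", "data": {"steps": [[[0,0,0,0,0,0,8.5],[0,0,0,0,0,0,8.5],[0,0,-1.5,0,0,0,8.5],[0,0,-5,0,0,0,8.5],[0,0,-9,0,0,0,8.5]]]}}

```text
time_s: 5.35
tcp_pos: [0.5677, 0.1334, 0.2513]
tool_rot: [-2.565, 0.0, 1.884]
ft_force: [1.0, 0.1, 0.5]
grip_width: 0.937
grip_force: 0.0
```

```bash
python3 - <<'E'
from h import *
im=eyes.read_camera("side"); cv2.imwrite("pics/s2.png",cv2.resize(im[120:350,170:440,::-1],None,fx=2,fy=2))
for m in models.mark_of("side","lid_1_bar"): print(m)
delta([.45,.30,.28],yaw=1.85)
E
```

```text
{'uv': [312.6, 280.4], 'p': 0.74}
delta [19.52, -6.83, 1.51] [-0.561, 0.012, 0.033] at [0.5729 0.1346 0.2569] t 5.45 w 0.998 F [ 0.6 -0.9 -0.1]
```

View pics/s2.png

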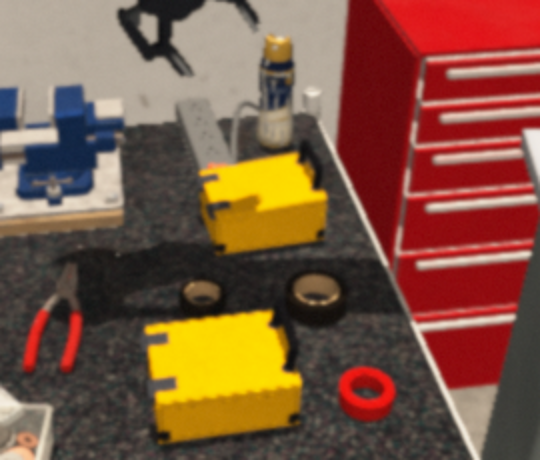

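The right case's lid is shut again after I let it go, so its hinge is the worn one. The can is still upright and the pliers have not moved. Now the left case.

```bash
python3 - <<'E'
from h import *
delta([.455,.38,.25],yaw=1.84)
E
```

```text
delta [26.98, -2.75, 2.46] [-0.561, 0.015, 0.043] at [0.5729 0.1346 0.2569] t 5.45 w 0.998 F [ 0.6 -0.9 -0.1]
```

Request:
{"op": "step_arm", "data": {"steps": [[[5,-0.6,0.5,-0.12,0,0.01,7],[10,-1.1,1,-0.24,0.01,0.02,7],[15,-1.7,1.5,-0.36,0.01,0.03,7],[20,-2.2,2,-0.48,0.015,0.04,7],[25,-2.7,2.4,-0.561,0.015,0.043,7]]]}}

```text
time_s: 5.95
tcp_pos: [0.4565, 0.3594, 0.2466]
tool_rot: [-3.134, -0.003, 1.839]
ft_force: [1.8, 0.5, 0.3]
grip_width: 0.816
grip_force: 0.0
```

```bash
python3 - <<'E'
from h import *
delta([.455,.38,.25],yaw=1.84)
E
```

```text
delta [2.03, 0.4, -0.34] [-0.008, -0.003, -0.001] at [0.4565 0.3594 0.2466] t 5.95 w 0.816 F [1.8 0.5 0.3]
```

Request:
{"op": "step_arm", "data": {"steps": [[[2,0.4,0,0,0,0,7],[2,0.4,0,0,0,0,7]]]}}

```text
time_s: 6.15
tcp_pos: [0.4553, 0.3811, 0.2462]
tool_rot: [-3.13, -0.003, 1.844]
ft_force: [0.0, -0.5, -0.0]
grip_width: 0.819
grip_force: 0.0
```

```bash
python3 - <<'E'
from h import *
o=r.get_obs(); pose=(o["tcp_pos"],o["tool_rot"])
im=eyes.read_camera("wrist"); cv2.imwrite("pics/w2.png",im[:,:,::-1])
for t,z in [("lid_1_bar",.086),("tape_1",0.0)]:
    for m in models.mark_of("wrist",t): print(t,round(m["p"],2),np.round(m["uv"]),np.round(ray("wrist",m["uv"],z,pose),3))
delta([.469,.387,.092],yaw=1.84); print(pose)
E
```

```text
lid_1_bar 0.85 [303. 200.] [0.468 0.389 0.086]
tape_1 0.9 [231. 149.] [0.391 0.399 0.   ]
tape_1 0.64 [351. 287.] [0.562 0.281 0.   ]
tape_1 0.57 [249. 272.] [0.442 0.267 0.   ]
delta [0.58, 1.62, 15.3] [-0.014, -0.001, -0.001] at [0.457  0.3776 0.2452] t 6.3 w 0.819 F [0.5 0.1 0.1]
(array([0.45525379, 0.38105063, 0.24624729]), array([-3.12997741e+00, -2.78938221e-03,  1.84416198e+00]))
```

View pics/w2.png

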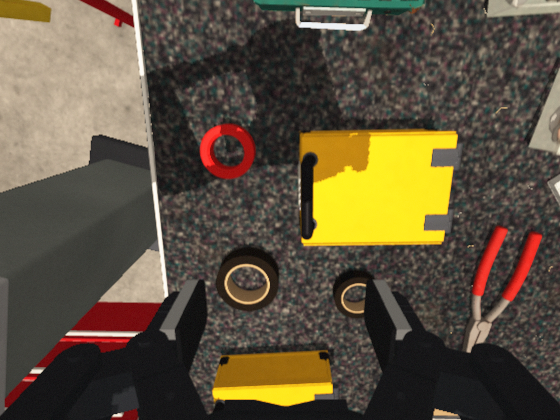

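The bar runs from (308,160) to (306,235), in line with the tool, and measures (.468,.388). Going down.

Request:
{"op": "step_arm", "data": {"steps": [[[0.6,1.5,5,-0.014,0,0,7],[0.6,1.5,10,-0.014,0,0,7],[0.6,1.5,14,-0.014,0,0,7],[0.6,1.5,15.3,-0.014,0,0,6],[0.6,1.5,15.3,-0.014,0,0,4]]]}}

```text
time_s: 6.8
tcp_pos: [0.466, 0.3854, 0.0892]
tool_rot: [-3.136, 0.001, 1.838]
ft_force: [0.0, -0.2, -0.3]
grip_width: 0.549
grip_force: 0.0
```

Request:
{"op": "step_arm", "data": {"steps": [[[0,0,0,0,0,0,0],[0,0,0,0,0,0,0],[0,0,0,0,0,0,0],[0,0,0,0,0,0,0],[0,0,0,0,0,0,0]]], "grip_force": 30}}

```text
time_s: 7.3
tcp_pos: [0.4692, 0.3893, 0.0951]
tool_rot: [3.135, -0.003, 1.841]
ft_force: [2.4, -0.4, 6.0]
grip_width: 0.101
grip_force: 29.6
```

```bash
python3 - <<'E'
from h import *
o=r.get_obs();print(o["tcp_pos"],o["tool_rot"],o["grip_width"],o["grip_force"],o["ft_force"])
arc(5,.395,.7,.27)
E
```

```text
[0.46921346 0.38926321 0.0950916 ] [ 3.13472122 -0.00321279  1.84090559] 0.10074938999657808 29.599938690662384 [ 2.41418142 -0.4015407   5.95156295]
0.079 [0.0, 0.37, -1.02] [0.055, 0.0, 0.0]
0.158 [0.01, 0.81, -2.01] [0.111, 0.0, 0.0]
0.237 [0.01, 1.33, -2.96] [0.166, 0.0, 0.001]
0.316 [0.01, 1.93, -3.87] [0.221, 0.0, 0.001]
0.395 [0.01, 2.59, -4.72] [0.276, 0.0, 0.001]
```

Request:
{"op": "step_arm", "data": {"steps": [[[0,0.4,-1.0,0.055,0,0,0],[0,0.8,-2.0,0.11,0,0,0],[0,1.3,-3.0,0.165,0,0,0],[0,1.9,-3.9,0.22,0,0,0],[0,2.6,-4.7,0.275,0,0,0]]]}}

```text
time_s: 7.8
tcp_pos: [0.4913, 0.3957, 0.138]
tool_rot: [-2.865, -0.004, 1.84]
ft_force: [0.4, 2.9, -7.7]
grip_width: 0.099
grip_force: 29.2
```

Request:
{"op": "step_arm", "data": {"steps": [[[0,0.5,-1.05,0.06,0,0,0],[0,1.1,-2.05,0.12,0,0,0],[0,1.8,-3.0,0.18,0,0,0],[0,2.6,-3.9,0.24,0,0,0],[0,3.4,-4.7,0.3,0,0,0]]]}}

```text
time_s: 8.3
tcp_pos: [0.5326, 0.4081, 0.1745]
tool_rot: [-2.557, -0.005, 1.841]
ft_force: [-5.2, 3.7, -2.6]
grip_width: 0.104
grip_force: 29.1
```

Request:
{"op": "step_arm", "data": {"steps": [[[0,0,0,0,0,0,0],[0,0,0,0,0,0,0],[0,0,0,0,0,0,0]]]}}

```text
time_s: 8.6
tcp_pos: [0.5334, 0.4084, 0.1751]
tool_rot: [-2.563, -0.005, 1.84]
ft_force: [-3.4, 3.9, 0.2]
grip_width: 0.098
grip_force: 29.7
```

Request:
{"op": "step_arm", "data": {"steps": [[[0,0,0,0,0,0,8.5],[0,0,0,0,0,0,8.5],[0,0,0,0,0,0,8.5],[0,0,-4,0,0,0,8.5],[0,0,-8,0,0,0,8.5]]]}}

```text
time_s: 9.1
tcp_pos: [0.5767, 0.4173, 0.2411]
tool_rot: [-2.562, -0.0, 1.84]
ft_force: [0.9, -0.3, 2.1]
grip_width: 0.938
grip_force: 0.0
```

```bash
python3 - <<'E'
from h import *
im=eyes.read_camera("side"); cv2.imwrite("pics/s3.png",cv2.resize(im[120:350,170:440,::-1],None,fx=2,fy=2))
delta([.59,.40,.28],yaw=1.84)
E
```

```text
delta [-2.03, -1.43, -2.75] [-0.565, -0.004, -0.0] at [0.5821 0.4189 0.2492] t 9.15 w 0.992 F [ 0.7 -0.5  5. ]
```

View pics/s3.png

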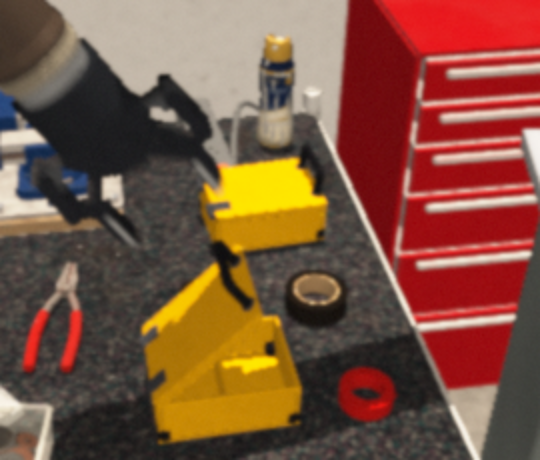

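The left lid stands half open by itself, the right lid is shut, and the can and pliers are unchanged. Now the tape.

```bash
python3 - <<'E'
from h import *
delta([.575,.35,.28],yaw=1.84);delta([.565,.278,.25],yaw=.32)
E
```

```text
delta [-6.45, -3.78, -1.28] [-0.565, -0.004, -0.0] at [0.5821 0.4189 0.2492] t 9.15 w 0.992 F [ 0.7 -0.5  5. ]
delta [-13.14, -4.61, 2.77] [-0.453, 0.425, 1.476] at [0.5821 0.4189 0.2492] t 9.15 w 0.992 F [ 0.7 -0.5  5. ]
```

Request:
{"op": "step_arm", "data": {"steps": [[[-1.5,-1,-0.5,-0.14,0,0,8.5],[-3,-2,-0.8,-0.28,0,0,8.5],[-5,-3,-1,-0.42,0,0,8.5],[-6.4,-3.8,-1.3,-0.565,0,0,8.5],[-6.4,-3.8,-1.3,-0.565,0,0,8.5]]]}}

```text
time_s: 9.65
tcp_pos: [0.5662, 0.3463, 0.2739]
tool_rot: [-3.13, -0.0, 1.839]
ft_force: [-1.3, 0.5, -0.7]
grip_width: 0.992
grip_force: 0.0
```

```bash
python3 - <<'E'
from h import *
delta([.565,.278,.22],yaw=.32)
E
```

```text
delta [-6.56, -1.86, 5.41] [-0.01, 0.009, 1.519] at [0.5662 0.3463 0.2739] t 9.65 w 0.992 F [-1.3  0.5 -0.7]
```

Request:
{"op": "step_arm", "data": {"steps": [[[-6.6,-1.9,2,-0.003,0.003,0.6,8.5],[-6.6,-1.9,4,-0.005,0.005,0.7,8.5],[-6.6,-1.9,5.4,-0.005,0.005,0.75,8.5],[-6.6,-1.9,5.4,-0.005,0.005,0.75,8.5],[-6.6,-1.9,5.4,-0.005,0.005,0.75,8.5]]]}}

```text
time_s: 10.15
tcp_pos: [0.5699, 0.2808, 0.2189]
tool_rot: [-3.134, 0.0, 1.083]
ft_force: [-0.2, -0.2, 0.9]
grip_width: 0.995
grip_force: 0.0
```

```bash
python3 - <<'E'
from h import *
delta([.565,.278,.20],yaw=.32)
E
```

```text
delta [-0.48, -0.29, 1.89] [-0.007, 0.003, 0.763] at [0.5699 0.2808 0.2189] t 10.15 w 0.995 F [-0.2 -0.2  0.9]
```

Request:
{"op": "step_arm", "data": {"steps": [[[-0.5,-0.3,1.5,-0.007,0.003,0.763,8.5],[-0.5,-0.3,1.5,-0.007,0.003,0.763,8.5],[-0.5,-0.3,1.5,-0.007,0.003,0.763,8.5],[-0.5,-0.3,1.5,-0.007,0.003,0.763,8.5],[-0.5,-0.3,1.5,-0.007,0.003,0.763,8.5]]]}}

```text
time_s: 10.65
tcp_pos: [0.5653, 0.2785, 0.2048]
tool_rot: [3.141, -0.002, 0.333]
ft_force: [-0.4, 0.1, -0.1]
grip_width: 1.0
grip_force: 0.0
```

Request:
{"op": "step_arm", "data": {"steps": [[[0,0,0,0,0,0,8.5],[0,0,0,0,0,0,8.5]]]}}

```text
time_s: 10.85
tcp_pos: [0.565, 0.2784, 0.2048]
tool_rot: [3.141, -0.002, 0.343]
ft_force: [-0.2, 0.3, -0.5]
grip_width: 0.998
grip_force: 0.0
```

```bash
python3 - <<'E'
from h import *
o=r.get_obs(); pose=(o["tcp_pos"],o["tool_rot"])
im=eyes.read_camera("wrist"); cv2.imwrite("pics/w3.png",im[:,:,::-1])
for m in models.mark_of("wrist","tape_1"): print(round(m["p"],2),np.round(m["uv"]),np.round(ray("wrist",m["uv"],0,pose),3))
for m in models.masks_of("wrist","tape_1"):
    p=m["pixels"].astype(np.uint8); c,w,_=cv2.minAreaRect(cv2.findNonZero(p)); print(m["p"],np.round(c),np.round(w),np.round(ray("wrist",c,.012,pose),3))
delta([.565,.278,.026],yaw=.32)
E
```

```text
0.91 [121. 308.] [0.388 0.4   0.   ]
0.85 [256. 303.] [0.442 0.266 0.   ]
0.56 [281. 191.] [0.566 0.282 0.   ]
0.81 [258. 309.] [69. 71.] [0.444 0.264 0.012]
0.81 [114. 308.] [42. 55.] [0.396 0.403 0.012]
0.73 [285. 192.] [59. 58.] [0.569 0.279 0.012]
0.18 [298.  15.] [212.  35.] [0.707 0.317 0.012]
delta [0.01, 0.03, 17.87] [0.0, -0.002, 0.021] at [0.5645 0.2782 0.2047] t 11.0 w 1.0 F [-1.   0.6  0.3]
```

View pics/w3.png

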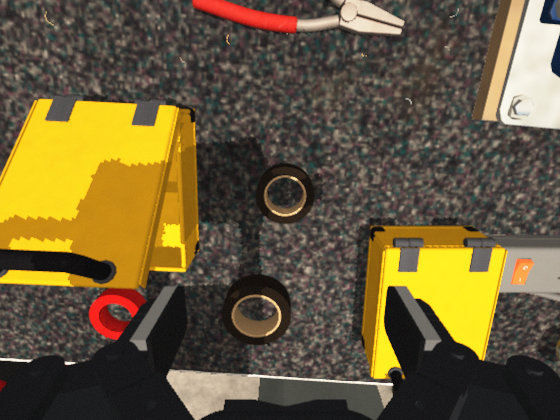

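The tape sits at (285,193), which is (.567,.279) and nearly centred under the tool. The side clearances are fine, so I go down.

Request:
{"op": "step_arm", "data": {"steps": [[[0.2,0,5,0,0,0.02,8.5],[0.2,0,10,0,0,0.02,8.5],[0.2,0,14,0,0,0.02,8.5],[0.2,0,17,0,0,0.02,8.5],[0.2,0,17.6,0,0,0.02,8.5]]]}}

```text
time_s: 11.5
tcp_pos: [0.5628, 0.2773, 0.024]
tool_rot: [3.141, 0.007, 0.321]
ft_force: [-0.5, -0.1, 0.6]
grip_width: 0.992
grip_force: 0.0
```

Request:
{"op": "step_arm", "data": {"steps": [[[0,0,0,0,0,0,6.5],[0,0,0,0,0,0,6],[0,0,0,0,0,0,5],[0,0,0,0,0,0,5]]], "grip_force": 25}}

```text
time_s: 11.9
tcp_pos: [0.5687, 0.2798, 0.0316]
tool_rot: [-3.142, -0.007, 0.32]
ft_force: [-0.4, -0.2, 4.3]
grip_width: 0.606
grip_force: 26.7
```

Request:
{"op": "step_arm", "data": {"steps": [[[0,0,-3,0,0,0,5],[0,0,-7,0,0,0,5],[0,0,-12,0,0,0,5],[0,0,-15,0,0,0,5],[0,0,-15,0,0,0,5]]], "grip_force": 30}}

```text
time_s: 12.4
tcp_pos: [0.5705, 0.2806, 0.1866]
tool_rot: [-3.141, -0.016, 0.32]
ft_force: [1.2, 0.7, -1.2]
grip_width: 0.597
grip_force: 32.0
```

```bash
python3 - <<'E'
from h import *
o=r.get_obs();print(o["grip_width"],o["grip_force"])
delta([.517,.121,.18],yaw=.32)
E
```

```text
0.5966520377025613 31.980068055563606
delta [-10.11, 13.47, 0.49] [-0.001, -0.016, 0.0] at [0.5705 0.2806 0.1866] t 12.4 w 0.597 F [ 1.2  0.7 -1.2]
```

Request:
{"op": "step_arm", "data": {"steps": [[[-2.5,3.4,0,0,0,0,5],[-5,6.8,0,0,0,0,5],[-7.5,10,0,0,0,0,5],[-10,13.4,0,0,0,0,5],[-10,13.4,0,0,0,0,5]]]}}

```text
time_s: 12.9
tcp_pos: [0.51, 0.1161, 0.177]
tool_rot: [3.141, 0.004, 0.316]
ft_force: [0.6, -0.2, -1.8]
grip_width: 0.602
grip_force: 32.0
```

Request:
{"op": "step_arm", "data": {"steps": [[[0,0,0,0,0,0,5],[0,0,0,0,0,0,5]]]}}

```text
time_s: 13.1
tcp_pos: [0.5136, 0.1207, 0.1784]
tool_rot: [-3.141, -0.002, 0.32]
ft_force: [-0.0, 0.2, -0.4]
grip_width: 0.596
grip_force: 32.0
```

```bash
python3 - <<'E'
from h import *
o=r.get_obs();print(o["tool_rot"],o["grip_width"])
im=eyes.read_camera("side"); cv2.imwrite("pics/s4.png",cv2.resize(im[100:350,170:440,::-1],None,fx=2,fy=2))
delta([.517,.121,.091],yaw=.32)
E
```

```text
[-3.14149558e+00 -2.32043910e-03  3.19997691e-01] 0.5956402672348535
delta [0.29, 0.1, 8.75] [0.0, -0.002, 0.001] at [0.5138 0.121  0.1785] t 13.15 w 0.6 F [ 1.   0.  -0.8]
```

View pics/s4.png

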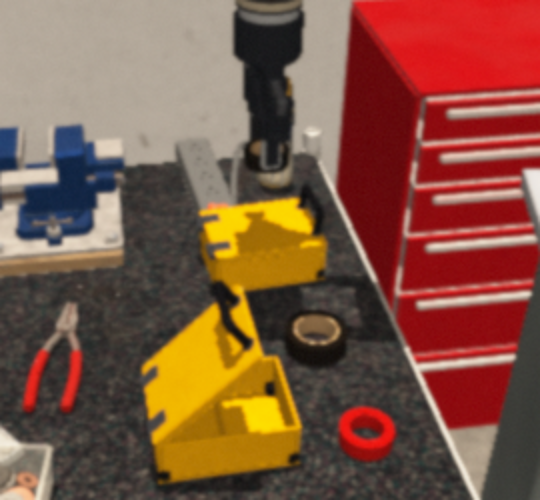

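```bash
python3 - <<'E'
from h import *
for u in [(262,153),(266,155)]:print(ray("side",(u[0]/2+170,u[1]/2+100),.157))
print((proj("side",[.514,.121,.157])-[170,100])*2,(proj("side",[.534,.127,.157])-[170,100])*2)
for c in ["side","top"]:
  eyes.read_camera(c)
  for m in models.mark_of(c,"tape_1"): print(c,m["p"],m["uv"],ray(c,m["uv"],.147))
im=cv2.imread("pics/s4.png")[100:220,200:340]; cv2.imwrite("pics/s4c.png",cv2.resize(im,None,fx=5,fy=5,interpolation=3))
E
```

```text
[0.5160745  0.11814303 0.157     ]
[0.51112186 0.12222712 0.157     ]
[263.59446396 154.32842438] [245.86701465 155.91924023]
side 0.95 [352.4, 319.2] [0.40313414 0.53257109 0.147     ]
side 0.72 [306.4, 182.8] [0.5025219  0.12834421 0.147     ]
side 0.59 [328.4, 273.8] [0.44301382 0.43306504 0.147     ]
top 0.84 [184.4, 282.8] [0.38969305 0.37844414 0.147     ]
top 0.71 [241.5, 261.1] [0.43885996 0.25755447 0.147     ]
top 0.66 [177.9, 209.9] [0.5479712  0.40124352 0.147     ]
top 0.39 [306.2, 226.3] [0.51816167 0.11828819 0.147     ]
```

View pics/s4c.png

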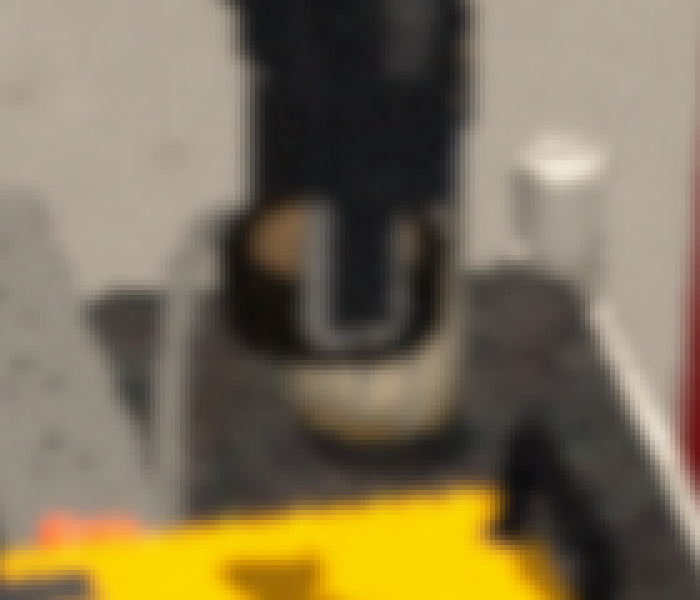

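The tape is held level and within a few millimetres of centre in the fingers. I lower it onto the lid.

Request:
{"op": "step_arm", "data": {"steps": [[[0.2,0.1,4,0,0,0,5],[0.2,0.1,7,0,0,0,5],[0.2,0.1,8.4,0,0,0,5],[0.2,0.1,8.7,0,0,0,5],[0.2,0.1,8.7,0,0,0,5]]]}}

```text
time_s: 13.85
tcp_pos: [0.5161, 0.1201, 0.0917]
tool_rot: [3.141, -0.002, 0.32]
ft_force: [0.4, 0.1, -0.5]
grip_width: 0.597
grip_force: 32.0
```

Request:
{"op": "step_arm", "data": {"steps": [[[0,0,0,0,0,0,5],[0,0,0.1,0,0,0,5],[0,0,0.2,0,0,0,5],[0,0,0.2,0,0,0,5]]]}}

```text
time_s: 14.25
tcp_pos: [0.5162, 0.1199, 0.0901]
tool_rot: [3.141, -0.003, 0.32]
ft_force: [-0.3, -0.4, -0.5]
grip_width: 0.6
grip_force: 32.0
```

Request:
{"op": "step_arm", "data": {"steps": [[[0,0,0.1,0,0,0,5],[0,0,0.2,0,0,0,5],[0,0,0.2,0,0,0,5]]]}}

```text
time_s: 14.55
tcp_pos: [0.5158, 0.1199, 0.0876]
tool_rot: [3.141, -0.002, 0.32]
ft_force: [0.0, 0.5, 0.1]
grip_width: 0.6
grip_force: 32.1
```

Request:
{"op": "step_arm", "data": {"steps": [[[0,0,0.15,0,0,0,5],[0,0,0.15,0,0,0,5]]]}}

```text
time_s: 14.75
tcp_pos: [0.5159, 0.1198, 0.0875]
tool_rot: [3.141, -0.001, 0.32]
ft_force: [-3.8, -0.5, 8.9]
grip_width: 0.598
grip_force: 33.0
```

Request:
{"op": "step_arm", "data": {"steps": [[[0,0,0,0,0,0,6.2],[0,0,0,0,0,0,7],[0,0,0,0,0,0,8],[0,0,0,0,0,0,8],[0,0,-2,0,0,0,8]]]}}

```text
time_s: 15.25
tcp_pos: [0.513, 0.1194, 0.1035]
tool_rot: [-3.141, 0.005, 0.32]
ft_force: [-0.0, 0.2, -0.2]
grip_width: 0.935
grip_force: 0.0
```

Request:
{"op": "step_arm", "data": {"steps": [[[0,0,-4,0,0,0,8],[0,0,-9,0,0,0,8],[0,0,-14,0,0,0,8],[-5,0,-17,0,0,0,8],[-10,0,-18,0,0,0,8]]]}}

```text
time_s: 15.75
tcp_pos: [0.4308, 0.0912, 0.2877]
tool_rot: [3.14, -0.009, 0.321]
ft_force: [0.2, -1.2, -0.2]
grip_width: 0.935
grip_force: 0.0
```

Request:
{"op": "step_arm", "data": {"steps": [[[-5,0,0,0,0,0,8],[-10,0,0,0,0,0,8],[-10,0,0,0,0,0,8],[-10,0,0,0,0,0,8],[-10,0,0,0,0,0,8]]]}}

```text
time_s: 16.25
tcp_pos: [0.335, 0.0598, 0.2842]
tool_rot: [3.141, -0.004, 0.32]
ft_force: [0.2, 0.1, 0.1]
grip_width: 0.939
grip_force: 0.0
```

```bash
python3 - <<'E'
from h import *
a=eyes.read_camera("side")[120:350,170:440,::-1]; b=eyes.read_camera("top")[100:330,120:440,::-1]
cv2.imwrite("pics/f.png",cv2.resize(np.hstack([a,b]),None,fx=1.35,fy=1.35,interpolation=3))
for m in models.mark_of("top","tape_1"): print(m["p"],m["uv"],ray("top",m["uv"],.056))
for m in models.mark_of("top","pliers"): print(m["p"],m["uv"],ray("top",m["uv"],0))
print(r.get_obs()["tcp_pos"],r.get_obs()["time_s"])
E
```

```text
0.98 [242.6, 257.6] [0.45291711 0.26136756 0.056     ]
0.65 [304.0, 234.2] [0.51146408 0.11797405 0.056     ]
0.57 [183.7, 282.9] [0.39122737 0.3960372  0.056     ]
0.68 [222.1, 153.2] [0.72041293 0.32623171 0.        ]
[0.33483405 0.05982626 0.2835968 ] 16.45
```

View pics/f.png

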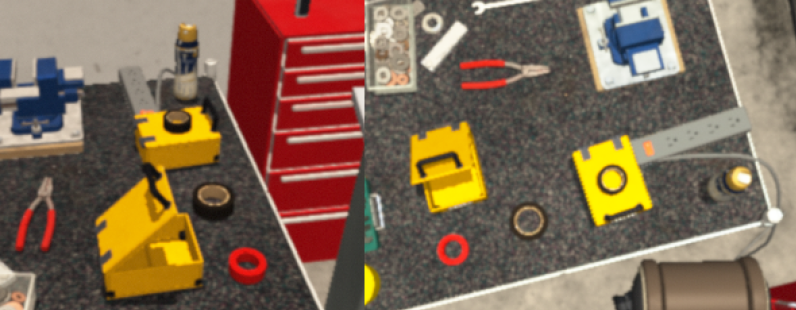

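The small black roll lies flat near the middle of the shut right lid, and the left lid stands half open. The can and pliers are where they started, and the gripper is clear.

```bash
python3 -c "
from rig import job
print(job.finish_job())"
```

```text
the job is handed in; nothing more can be done
None
```

The job is handed in, with no verdict returned: the right-hand case's lid dropped shut when I let go, so that is the worn one and the small black tape roll lies flat on it; the left-hand lid stands half open by itself, and the can and pliers look undisturbed in the final pictures.

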